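# Assemble a lens barrel and lock its retaining ring

## Task

Assemble the lens barrel that leans in the stand: drop in the lens cell, then the spacer tube on top of it, each lying flat down the bore. Then set the retaining ring in with its two pins through the gaps in the barrel's rim, turn it clockwise as far as it goes so that it clamps the stack against the spring at the bottom, and let go; leave the other things on the bench where they are.

Things in the scene. Friction and masses are not known exactly. Their poses are not given: they have to be found in the camera images.
- barrel: dark steel lens barrel, 60 mm outside, 79 mm long, leaning 25 degrees from vertical in the stand, open mouth up and towards the robot and its right. Origin on its axis at the bore's bottom (top of the spring seat at rest), z out of the mouth along the axis; rim plane at z = 65.5 mm. Bore 41 mm wide below z = 50 mm, 40 mm between the two lips at the rim; the 37 mm parts slide down by their weight.
- barrel_mouth (a point): centre of the barrel's mouth in the rim plane, 65.5 mm from the bore's bottom. Here two inward lips leave two 14 mm wide gaps, on the barrel's +y and -y sides, through which the ring's pins go down (about 10 degrees of yaw error is allowed).
- barrel_lip (a point): underside of one lip where it is level. Each lip is a ramp underneath: from the gaps, the ring turns clockwise (looking into the mouth); over the first 62 degrees the ramps draw it 2 to 3 mm down against the spring, then they are level up to a stop at about 80 degrees. The other way is blocked. Hold the ring and turn; no pushing is needed.
- stand: grey metal stand fixed to the bench, 100 mm square base 10 mm thick, two cheeks that hold the barrel at its sides; nothing of it rises above the barrel's rim plane. Origin at the centre of its underside; the barrel leans to its -x side. The room's desk lamp hangs from about 0.42 m up, its head to the left (x 0.47 to 0.63, y 0.20 to 0.35 m), its arm behind the stand: keep the arm in front of it.
- spring_seat (a joint): spring-loaded seat disc at the bottom of the bore, in m: 0 at rest, grows as it is pressed down the bore, at most 0.006; starts to yield at 4.5 N and takes 1500 N/m more (about 8 N when the ring is locked); the parts' weight alone does not move it
- lens_cell: aluminium lens mount, plain round puck 37 mm in diameter and 26 mm high with a domed glass lens filling its middle, lower edge bevelled 3 mm, standing on the bench; origin at the centre of its underside, z up along its axis
- spacer: aluminium spacer tube, 37 mm outside diameter, 31 mm inside, 24 mm high, open right through, lower edge bevelled 3 mm, standing on the bench; origin at the centre of its underside, z along its axis
- retaining_ring: aluminium ring standing on the bench, 36 mm wide, 14 mm high, a 33 mm collar to 19 mm, two upright ears from 18 to 36 mm: flat outer faces 33 mm apart across its x axis, 18 mm wide along y. Two 5 mm pins stick out along +y and -y to 25.5 mm from the axis, 7 mm above the underside. Origin: centre of underside, z up. Resting on lens cell and spacer its underside is 50 mm above the barrel's origin.
- solder_paste_tin: round tin, 54 mm wide, 22 mm high, bystander
- side_cutters: small pliers lying flat, 120 x 44 x 10 mm, bystander
- hex_key: hexagon key lying flat, 82 x 24 x 6 mm, bystander
- control_knob: round black knob, 28 mm wide, 18 mm high, bystander
There are look-alikes about, which are no part of the job. Leave any yellow look-alike of the retaining_ring alone.

How it is judged:
On the way, in this order (a step that is already met when the one before it is completed fails the run):
1. the lens cell lies flat at the bottom of the bore, the spacer not yet in the barrel (distance between lens_cell and barrel below 0.006 m and angle between the z axis of lens_cell and the z axis of barrel, either way round below 0.1 rad and distance between spacer and barrel above 0.08 m), for 0.2 s.
2. the spacer lies flat on the lens cell in the bore, the ring not yet in the barrel (z of spacer in the frame of barrel between 0.022 and 0.029 m and distance between spacer and lens_cell below 0.03 m and angle between the z axis of spacer and the z axis of barrel, either way round below 0.1 rad and distance between retaining_ring and barrel above 0.08 m), for 0.2 s.
At the end, for the whole second after the job is handed in: In the barrel from the bottom: lens cell (within 7 mm of the bore floor), spacer, retaining ring, axes within 0.1 rad of the barrel's; ring turned at least 1.1 rad from where its pins pass the gaps, its underside below 50 mm, spring seat pressed in over 1.2 mm, ring at rest (distance between lens_cell and barrel below 0.007 m and angle between the z axis of each of lens_cell, spacer, retaining_ring and the z axis of barrel, either way round below 0.1 rad and z of spacer in the frame of barrel between 0.02 and 0.029 m and distance between spacer and lens_cell below 0.03 m and z of retaining_ring in the frame of barrel below 0.05 m and angle between the y axis of retaining_ring and the y axis of barrel, either way round above 1.1 rad and value of joint spring_seat above 0.0012 m and linear speed of retaining_ring below 0.02 m/s); the robot touches nothing.
It fails at once if a bystander (tin, side cutters, hex key or knob) is moved by more than 30 mm (distance of any of solder_paste_tin, side_cutters, hex_key, control_knob from where it was at the start of the episode above 0.03 m).
It also fails if it takes over 72 s, if anything falls off the work surface, if the arm or the gripper's body presses on something with over 40 N, if the wrist force passes 120 N, or if a joint passes its speed limit or range.

## Robot

A 6-joint arm with a two-finger parallel gripper is mounted at the origin on a cart in front of the work surface, level with it; the furniture and walls round the work are solid. World frame = base frame: x ahead of the robot, y to its left, z up, the work surface at z = 0. Lengths are in m, angles in rad, forces in N, time in s.
With the tool pointing down it reaches from about 0.325 to 0.9 m from the base axis. Payload 6.1 kg.
Tool frame: the origin (TCP) lies midway between the tips of the shut fingers; the grasp point (between the pads) lies 19 mm behind it (env.grip_depth is the distance from the TCP to the grasp point, in m); z points along the fingers, y is the line along which they close (so a half turn about z gives the same grasp; the last joint's range is limited). The gripper opens to 87 mm and grips with 3 to 60 N. Pads are 19 mm wide; open, the fingers measure 117 mm over their backs; the gripper's body (75 mm by 190 mm) begins 51 mm behind the grasp point.
Start: joints at [-1.365, 0.22, 1.526, -0, 1.395, -0.126], TCP at [0.204, -0.591, 0.223] pointing down, gripper open.
Joint ranges: [-2.98, 2.98], [-0.91, 2.08], [0.09, 2.57], [-1.24, 4.39], [0.2, 2.65], [-2.68, 2.68]. Speed limits (rad/s): [2.57, 2.57, 3.01, 3.14, 3.14, 3.14].

## Interface

Orientations are given as a 3x3 rotation matrix whose columns are the frame's x, y, z axes.
In Python, from bench import env, viewer, sign_off gives the robot as it stands.
- The arm moves only by the tool drive_tool, never from a script. Its argument "deltas" is a list of rows, each an object of numbers: "dx", "dy", "dz": the shift along the tool's x, y, z in mm; "wx", "wy", "wz": the turn, a rotation vector about the tool's x, y, z in rad; "claw": the finger opening in mm, from 0 to 87. In form: [{"dx": .., "dy": .., "dz": .., "wx": .., "wy": .., "wz": .., "claw": ..}, ...]. A call has 1 to 8 rows; each row is the pose to reach, as a shift and turn from the pose commanded when the call began, along the tool's axes at that moment; what a row does not reach only later rows make up. A row lasts 1/8 s, in which the tool goes at most 62.5 mm and 10.7 degrees, less where a joint would pass 70% of its speed; a pose out of reach is approached as far as the arm can. A call with a gripper value outside its range is refused whole. The fingers move at their own pace and stop on an object; "squeeze" is the grip in N (left out, the last holds). Time passes only in rows, so rows that repeat a pose let the fingers close. It gives the time, the measured TCP pose, the force, the opening and the grip force at its end, in the units of the state.
- env.state(): the state, without advancing time (a new reading comes with each control period).
- viewer.camera(name): name is "scene" or "top" or "wrist"; returns a dict with "frame" (420x560x3 uint8, red, green, blue), "depth" (420x560 float32, m along the optical axis (not along the pixel's ray), 0 where there is no reading), "fx", "fy", "cx", "cy" (pixels), "rvec" (rotation vector, rad) and "tvec" (3), from world to camera coordinates, as OpenCV has them. Camera axes: x right, y down, z forward; pixel columns grow to the right and rows downward; lengths in m; the calibration is good to about 2 mm. A picture is of the moment at which its call begins.
- sign_off(): hands the job in; it is judged then, once.
The state is a dict: "t": time; "joints": joint angles; "dq": joint speeds; "effort": joint torques, N m; "position": TCP position; "eef_rot": TCP orientation; "force": force on the tool from outside, world axes, zero at the start; "wrist_torque": the same for the moment, N m; "finger_gap": finger opening in m; "grip_force": force on a finger pad.
Only numpy, scipy, OpenCV 4.12 (cv2) and the standard library are available. Lean on these libraries where they do the work, as an engineer would, in place of code of your own. Each camera call takes 0.05 s, during which the arm holds its last target. There are 200 camera calls.

## Working session

There is one attempt and no reset: what is moved stays moved. The work goes in short steps, Python scripts to look and compute and a tool call to move; the robot and the scene stay as the last step left them, time stands still between calls to the robot, and variables do not carry over. Pictures are saved under pics/ and viewed, at most 10 in all, crops included, and the job is handed in when it is done.

Besides the shell and the picture viewer there is one more tool, called by a JSON object that holds its "fn" and its "kwargs". drive_tool: Moves the arm, as the interface text tells. Its arguments: {"type":"object","properties":{"deltas":{"type":"array","items":{"type":"object","properties":{"dx":{"type":"number"},"dy":{"type":"number"},"dz":{"type":"number"},"wx":{"type":"number"},"wy":{"type":"number"},"wz":{"type":"number"},"claw":{"type":"number"}}}},"squeeze":{"type":"number"}},"required":["deltas"]}

```bash
ls; mkdir -p pics; cat > h.py <<'E'
import numpy as np, cv2
from bench import env, viewer, sign_off
def cam(n):
    c=viewer.camera(n); R=cv2.Rodrigues(np.array(c['rvec'],float))[0]; c['R']=R; c['t']=np.array(c['tvec'],float).ravel(); return c
def save(c,name,crop=None,s=1):
    f=c['frame'][:,:,::-1]
    if crop: f=f[crop[1]:crop[3],crop[0]:crop[2]]
    cv2.imwrite('pics/'+name,cv2.resize(f,None,fx=s,fy=s))
def ray(c,u,v):
    d=c['R'].T@np.array([(u-c['cx'])/c['fx'],(v-c['cy'])/c['fy'],1.]); return -c['R'].T@c['t'],d
def onz(c,u,v,z):
    o,d=ray(c,u,v); return o+d*(z-o[2])/d[2]
def cloud(c):
    v,u=np.mgrid[:420,:560]; z=c['depth']
    p=np.stack([(u-c['cx'])/c['fx']*z,(v-c['cy'])/c['fy']*z,z],-1)
    P=(p-c['t'])@c['R']; P[z==0]=np.nan; return P
E
python3 - <<'E'
from h import *
a=cam('scene');b=cam('top')
save(a,'scene.png',s=1.4);save(b,'top.png',s=1.4)
for c in(a,b):print(-c['R'].T@c['t'],c['R'][2],c['fx'])
s=env.state();print(s['position'],s['t'],s['finger_gap'],env.grip_depth)
E
```

```text
pics
[0.21554299 0.69144889 0.78449799] [ 0.24955263 -0.70218316 -0.66683004] 469.61350261466873
[ 0.24532931 -0.03283421  1.23615841] [ 0.18618224 -0.00819296 -0.98248107] 519.1370766651237
[ 0.20346022 -0.59036493  0.22153981] 0.1 0.08723984736600282 0.0187
```

View pics/scene.png

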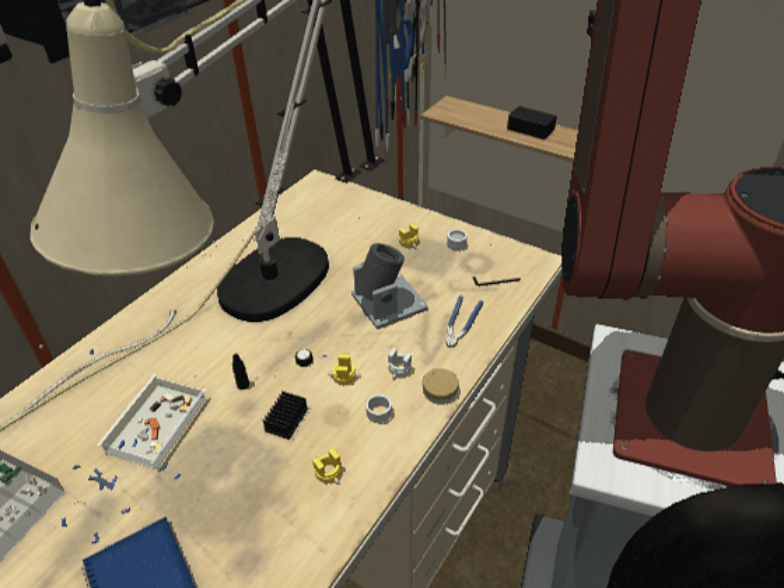

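View pics/top.png

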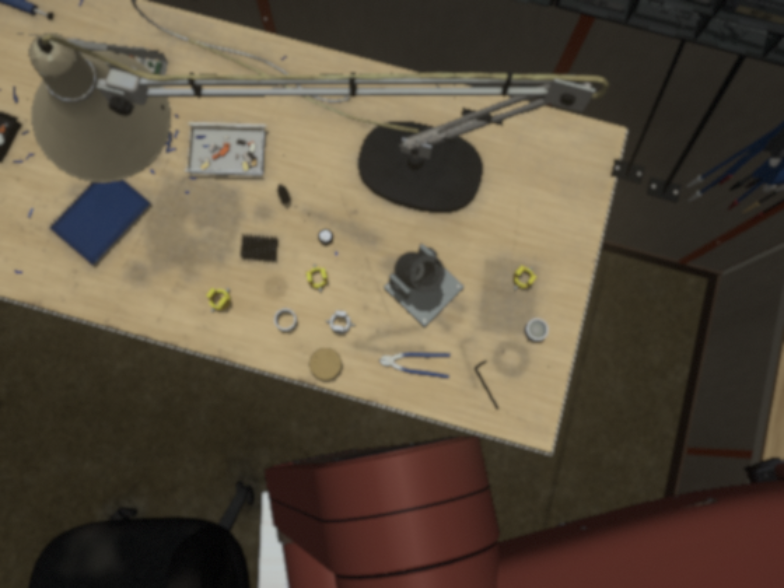

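The scene view shows the spacer (379,408), silver ring (398,362), lens cell (457,240) and barrel (383,270). In the top view they are at (286,320), (340,322), (537,329) and (418,268). The tin, cutters, hex key and knob are near the front, and the yellow rings are look-alikes. Next I'll measure these from both views.

```bash
python3 - <<'E'
from h import *
px={'scene':dict(spacer=(379,408),ring=(398,362),cell=(457,240),barrel=(383,262),tin=(440,384),knob=(304,357)),'top':dict(spacer=(286,320),ring=(340,322),cell=(537,329),barrel=(420,268),tin=(325,364),knob=(325,237))}
for n in('top','scene'):
    c=cam(n);P=cloud(c)
    print(n,np.nanmedian(P[...,2][(abs(P[...,2])<.01)]), (c['depth']>0).mean())
    for k,(u,v) in px[n].items():
        u=int(u/1.4);v=int(v/1.4);r=16 if k!='barrel' else 40
        Q=P[v-r:v+r,u-r:u+r].reshape(-1,3);Q=Q[Q[:,2]>.008]
        if len(Q)==0: print(k,'none');continue
        zt=np.percentile(Q[:,2],97);T=Q[Q[:,2]>zt-.004]
        print(k,len(Q),zt.round(4),'top mid',((T.min(0)+T.max(0))/2).round(4),'ext',np.ptp(T,axis=0).round(3),'all',((Q.min(0)+Q.max(0))/2).round(4))
E
```

```text
top -0.0017871921412438425 0.9960714285714286
spacer 87 0.0265 top mid [0.4318 0.128  0.0256] ext [0.034 0.034 0.005] all [0.4314 0.1279 0.0185]
ring 131 0.0363 top mid [0.429  0.0356 0.0358] ext [0.034 0.018 0.007] all [0.4285 0.037  0.0238]
cell 217 0.0273 top mid [ 0.4209 -0.2977  0.0279] ext [0.034 0.036 0.009] all [ 0.4204 -0.2971  0.0203]
barrel 1464 0.1191 top mid [ 0.5043 -0.0974  0.1203] ext [0.039 0.04  0.01 ] all [ 0.5309 -0.1062  0.0667]
tin 429 0.0235 top mid [0.3575 0.058  0.0229] ext [0.052 0.052 0.007] all [0.358  0.0581 0.0172]
knob 91 0.0185 top mid [0.5798 0.0647 0.0173] ext [0.023 0.019 0.006] all [0.5798 0.0651 0.0142]
scene 7.003496104580006e-05 0.995829081632653
spacer 214 0.0251 top mid [0.4348 0.1303 0.0241] ext [0.037 0.036 0.005] all [0.4347 0.1303 0.0173]
ring 223 0.0371 top mid [0.4317 0.0373 0.0361] ext [0.034 0.021 0.006] all [0.4315 0.0406 0.0235]
cell 163 0.0262 top mid [ 0.4226 -0.2982  0.0256] ext [0.036 0.041 0.007] all [ 0.4235 -0.2972  0.0185]
barrel 1941 0.118 top mid [ 0.5043 -0.0956  0.1194] ext [0.044 0.043 0.011] all [ 0.5351 -0.1683  0.0663]
tin 482 0.0241 top mid [0.3601 0.0606 0.0227] ext [0.054 0.054 0.005] all [0.3601 0.0599 0.0167]
knob 103 0.0192 top mid [0.5824 0.0688 0.0177] ext [0.024 0.025 0.005] all [0.582  0.0666 0.0142]
```

```bash
cat >> h.py <<'E'
def goto(p,R=None):
    "deltas (mm, rad) from measured pose to world pose"
    s=env.state();R0=np.array(s['eef_rot']).reshape(3,3);p0=np.array(s['position'])
    d=R0.T@(np.array(p)-p0)*1000
    w=np.zeros(3) if R is None else cv2.Rodrigues(R0.T@R)[0].ravel()
    print('d',d.round(1),'w',w.round(3))
def Rz(a): return cv2.Rodrigues(np.array([0,0,a],float))[0]
E
python3 - <<'E'
from h import *
s=env.state();print(np.round(s['eef_rot'],3),np.round(s['joints'],3))
goto([.422,-.297,.20])
from scipy.optimize import least_squares
for n in('top','scene'):
    c=cam(n);P=cloud(c).reshape(-1,3)
    m=(np.linalg.norm(P[:,:2]-[.504,-.096],axis=1)<.05)&(P[:,2]>.055);Q=P[m]
    # outer cylinder fit: radius 30
    def f(x,Q=Q):
        a=np.array([x[2],x[3],1]);a/=np.linalg.norm(a)
        d=Q-[x[0],x[1],.09];return np.linalg.norm(d-np.outer(d@a,a),axis=1)-.03
    r=least_squares(lambda x:f(x),[.515,-.085,-.3,-.3],loss='soft_l1',f_scale=.001)
    a=np.array([r.x[2],r.x[3],1]);a/=np.linalg.norm(a);h=(Q-[r.x[0],r.x[1],.09])@a
    print(n,r.x[:2],a,'tilt',np.degrees(np.arccos(a[2])),'inl',(abs(f(r.x))<.0015).mean(),len(Q),'maxh',np.percentile(h,[90,97,99]).round(4))
    top=np.array([r.x[0],r.x[1],.09])+a*np.percentile(h,97);print('mouth',top)
E
```

```text
[[ 0.945  0.326 -0.   ]
 [ 0.326 -0.945  0.001]
 [ 0.    -0.001 -1.   ]] [-1.365  0.221  1.527  0.     1.395 -0.126]
d [ 302.2 -206.3   22.1] w [0. 0. 0.]
top [ 0.50081455 -0.09750689] [-0.25165957 -0.34307219  0.90496903] tilt 25.180888358810282 inl 0.19347319347319347 858 maxh [0.023  0.0253 0.026 ]
mouth [ 0.49445058 -0.1061825   0.11288487]
scene [ 0.50368023 -0.0979569 ] [-0.23611376 -0.3217123   0.91692502] tilt 23.519398798199315 inl 0.40295566502463054 1015 maxh [0.0224 0.0245 0.0252]
mouth [ 0.49789479 -0.10583975  0.11246721]
```

{"fn": "drive_tool", "kwargs": {"deltas": [{"dx":302,"dy":-206,"dz":22,"claw":60},{"dx":302,"dy":-206,"dz":22},{"dx":302,"dy":-206,"dz":22},{"dx":302,"dy":-206,"dz":22},{"dx":302,"dy":-206,"dz":22},{"dx":302,"dy":-206,"dz":22},{"dx":302,"dy":-206,"dz":22},{"dx":302,"dy":-206,"dz":22}]}}

```text
schema error: expected keys dx, dy, dz, wx, wy, wz, claw
```

```bash
python3 - <<'E'
from h import *
c=cam('wrist');save(c,'w1.png');P=cloud(c)
s=env.state();print(s['position'],np.round(s['eef_rot'],3),np.round(s['joints'],3),s['force'])
print('cam',-c['R'].T@c['t'],c['R'][2],c['fx'])
m=(np.linalg.norm(P[...,:2]-[.422,-.298],axis=-1)<.03)&(P[...,2]>.008)
Q=P[m];print(len(Q),np.percentile(Q[:,2],[50,95]),(Q.min(0)+Q.max(0))/2,np.ptp(Q,axis=0))
T=Q[abs(Q[:,2]-.026)<.003];print(len(T));(x,y),r=cv2.minEnclosingCircle((T[:,:2]*1000).astype(np.float32));print(x,y,r)
v,u=np.nonzero(m);print(u.min(),u.max(),v.min(),v.max())
E
```

```text
[ 0.20352704 -0.59078666  0.22226989] [[ 0.945  0.326 -0.   ]
 [ 0.326 -0.945  0.   ]
 [ 0.    -0.    -1.   ]] [-1.365  0.221  1.527 -0.     1.395 -0.126] [-0.35451389 -0.26417178 -0.14221169]
cam [ 0.27071764 -0.56830807  0.38469525] [-0.24591737 -0.0836487  -0.96567466] 301.72533318738186Traceback (most recent call last):
  File "<stdin>", line 6, in <module>
    return _quantile_unchecked(
        a, q, axis, out, overwrite_input, method, keepdims, weights)
    return _ureduce(a,
                    func=_quantile_ureduce_func,
    ...<5 lines>...
                    overwrite_input=overwrite_input,
                    method=method)
    r = func(a, **kwargs)
    result = _quantile(arr,
                       quantiles=q,
    ...<2 lines>...
                       out=out,
                       weights=wgt)
    slices_having_nans = np.isnan(arr[-1, ...])
                                  ~~~^^^^^^^^^
IndexError: index -1 is out of bounds for axis 0 with size 0
```

{"fn": "drive_tool", "kwargs": {"deltas": [{"dx":302,"dy":-206,"dz":22,"wx":0,"wy":0,"wz":0,"claw":60},{"dx":302,"dy":-206,"dz":22,"wx":0,"wy":0,"wz":0,"claw":60},{"dx":302,"dy":-206,"dz":22,"wx":0,"wy":0,"wz":0,"claw":60},{"dx":302,"dy":-206,"dz":22,"wx":0,"wy":0,"wz":0,"claw":60},{"dx":302,"dy":-206,"dz":22,"wx":0,"wy":0,"wz":0,"claw":60},{"dx":302,"dy":-206,"dz":22,"wx":0,"wy":0,"wz":0,"claw":60},{"dx":302,"dy":-206,"dz":22,"wx":0,"wy":0,"wz":0,"claw":60},{"dx":302,"dy":-206,"dz":22,"wx":0,"wy":0,"wz":0,"claw":60}]}}

```text
t: 1.35
position: [0.422, -0.2979, 0.2007]
eef_rot: [[0.945, 0.327, -0.0], [0.327, -0.945, -0.001], [-0.0, 0.001, -1.0]]
force: [-0.3, -0.8, 0.1]
finger_gap: 0.06
grip_force: 0.0
```

```bash
python3 - <<'E'
from h import *
c=cam('wrist');save(c,'w1.png');P=cloud(c)
s=env.state();print(s['position'],np.round(s['eef_rot'],3),np.round(s['joints'],3),s['force'])
m=(np.linalg.norm(P[...,:2]-[.422,-.298],axis=-1)<.03)&(P[...,2]>.008)
Q=P[m];print(len(Q))
if len(Q):
  print(np.percentile(Q[:,2],[50,95]),(Q.min(0)+Q.max(0))/2,np.ptp(Q,axis=0))
  T=Q[abs(Q[:,2]-.026)<.003];print(len(T));print(cv2.minEnclosingCircle((T[:,:2]*1000).astype(np.float32)))
  v,u=np.nonzero(m);print(u.min(),u.max(),v.min(),v.max())
E
```

```text
[ 0.42166748 -0.29851818  0.20069383] [[ 0.946  0.325 -0.   ]
 [ 0.325 -0.946 -0.001]
 [-0.     0.001 -1.   ]] [-0.768 -0.023  1.831 -0.     1.334  0.471] [ 0.53243943 -0.32981237  0.17818025]
16350
[0.31272848 0.32270227] [ 0.42819256 -0.29265062  0.1659133 ] [0.04754324 0.04890743 0.31573691]
480
((422.93902587890625, -297.4617004394531), 18.521907806396484)
166 397 176 419
```

View pics/w1.png

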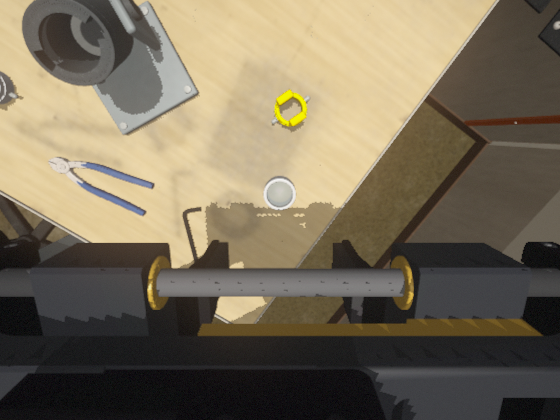

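{"fn": "drive_tool", "kwargs": {"deltas": [{"dx":1,"dy":0,"dz":160,"wx":0,"wy":0,"wz":0,"claw":56},{"dx":1,"dy":0,"dz":160,"wx":0,"wy":0,"wz":0,"claw":56},{"dx":1,"dy":0,"dz":160,"wx":0,"wy":0,"wz":0,"claw":56},{"dx":1,"dy":0,"dz":188,"wx":0,"wy":0,"wz":0,"claw":56},{"dx":1,"dy":0,"dz":188,"wx":0,"wy":0,"wz":0,"claw":56},{"dx":1,"dy":0,"dz":188,"wx":0,"wy":0,"wz":0,"claw":30},{"dx":1,"dy":0,"dz":188,"wx":0,"wy":0,"wz":0,"claw":30},{"dx":1,"dy":0,"dz":188,"wx":0,"wy":0,"wz":0,"claw":30}], "squeeze": 15}}

```text
t: 2.4
position: [0.4237, -0.2984, 0.014]
eef_rot: [[0.945, 0.326, 0.002], [0.326, -0.945, -0.002], [0.001, 0.002, -1.0]]
force: [-0.9, -0.1, 3.7]
finger_gap: 0.0364
grip_force: 15.0
```

```bash
cat >> h.py <<'E'
def Rtool(a,yaw):
    z=-np.array(a)/np.linalg.norm(a); x=np.array([np.cos(yaw),np.sin(yaw),0]);x-=z*(x@z);x/=np.linalg.norm(x)
    return np.stack([x,np.cross(z,x),z],1)
E
python3 - <<'E'
from h import *
a=np.array([-.2444,-.3335,.9063]);a/=np.linalg.norm(a)
R=Rtool(a,np.radians(54));M=np.array([.496,-.106,.1125])
goto(M+.09*a-.06*R[:,0],R);print(R.round(3), M+.09*a-.06*R[:,0])
E
```

```text
d [  55.8 -105.3 -155.6] w [ 0.131  0.415 -0.601]
[[ 0.534  0.809  0.245]
 [ 0.736 -0.588  0.335]
 [ 0.415  0.002 -0.91 ]] [ 0.44187105 -0.18032056  0.16947817]
```

{"fn": "drive_tool", "kwargs": {"deltas": [{"dx":0,"dy":0,"dz":-60,"wx":0,"wy":0,"wz":0,"claw":30},{"dx":0,"dy":0,"dz":-120,"wx":0,"wy":0,"wz":0,"claw":30},{"dx":0,"dy":0,"dz":-180,"wx":0,"wy":0,"wz":0,"claw":30},{"dx":0,"dy":0,"dz":-180,"wx":0,"wy":0,"wz":0,"claw":30}]}}

```text
t: 2.9
position: [0.4261, -0.3002, 0.1997]
eef_rot: [[0.945, 0.326, 0.009], [0.326, -0.945, -0.009], [0.006, 0.011, -1.0]]
force: [1.2, -0.8, -0.6]
finger_gap: 0.0358
grip_force: 15.0
```

{"fn": "drive_tool", "kwargs": {"deltas": [{"dx":20,"dy":-40,"dz":0,"wx":0.03,"wy":0.1,"wz":-0.15,"claw":30},{"dx":56,"dy":-105,"dz":10,"wx":0.131,"wy":0.415,"wz":-0.601,"claw":30},{"dx":56,"dy":-105,"dz":20,"wx":0.131,"wy":0.415,"wz":-0.601,"claw":30},{"dx":56,"dy":-105,"dz":20,"wx":0.131,"wy":0.415,"wz":-0.601,"claw":30},{"dx":56,"dy":-105,"dz":20,"wx":0.131,"wy":0.415,"wz":-0.601,"claw":30},{"dx":56,"dy":-105,"dz":20,"wx":0.131,"wy":0.415,"wz":-0.601,"claw":30}]}}

```text
t: 3.65
position: [0.4416, -0.18, 0.1723]
eef_rot: [[0.538, 0.807, 0.243], [0.734, -0.591, 0.335], [0.414, -0.002, -0.91]]
force: [-0.3, -0.5, 0.0]
finger_gap: 0.0365
grip_force: 15.0
```

```bash
python3 - <<'E'
from h import *
c=cam('wrist');save(c,'w2.png');P=cloud(c);np.save('w2.npy',P)
s=env.state();print(s['position'],np.round(s['eef_rot'],3),np.round(s['joints'],3))
a=np.array([-.2444,-.3335,.9063]);M=np.array([.496,-.106,.1125])
for i in range(4):
    d=P-M;h=d@a;r=np.linalg.norm(d-h[...,None]*a,axis=-1)
    m=(abs(h)<.006)&(r<.033)&(r>.018)
    Q=P[m];n=np.linalg.svd(Q-np.median(Q,0),full_matrices=False)[2][2];n*=np.sign(n[2])
    e=(Q-np.median(Q,0))@n;Q=Q[abs(e)<.002];n=np.linalg.svd(Q-Q.mean(0),full_matrices=False)[2][2];n*=np.sign(n[2])
    # in-plane outer circle
    u=np.cross(n,[0,0,1.]);u/=np.linalg.norm(u);w=np.cross(n,u)
    q=np.stack([(Q-Q.mean(0))@u,(Q-Q.mean(0))@w],1)*1000
    (cx,cy),rr=cv2.minEnclosingCircle(q.astype(np.float32))
    M=Q.mean(0)+(u*cx+w*cy)/1000;a=n
    print(len(Q),'M',M.round(4),'a',a.round(3),np.degrees(np.arccos(a[2])),np.degrees(np.arctan2(a[1],a[0])),rr)
E
```

```text
[ 0.44177964 -0.17990363  0.17257359] [[ 0.537  0.808  0.244]
 [ 0.735 -0.59   0.335]
 [ 0.414 -0.001 -0.91 ]] [-0.858 -0.096  2.016  0.426  1.347 -0.35 ]
1907 M [ 0.4971 -0.106   0.1118] a [-0.292 -0.307  0.906] 25.07460022326721 -133.63537209470095 29.92152976989746
1942 M [ 0.4971 -0.106   0.1117] a [-0.293 -0.306  0.906] 25.06161786058803 -133.71683044910938 29.95580291748047
1942 M [ 0.4971 -0.106   0.1117] a [-0.293 -0.306  0.906] 25.06161786058803 -133.71683044910938 29.95580291748047
1942 M [ 0.4971 -0.106   0.1117] a [-0.293 -0.306  0.906] 25.06161786058803 -133.71683044910938 29.95580291748047
```

View pics/w2.png

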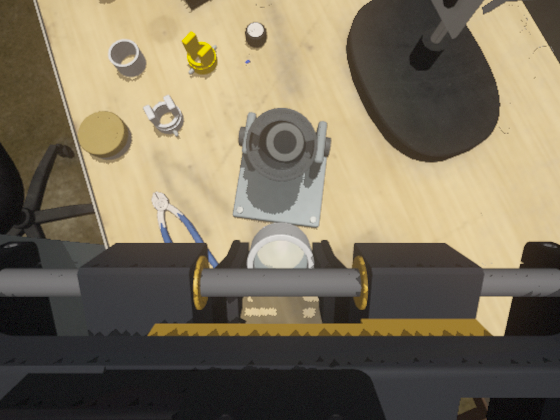

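The frame shows the held cell at (280,245), the barrel mouth at (285,143), and the stand's front edge running from (235,218) to (322,226). I'll check the heading from that edge and from the depth rim.

```bash
python3 - <<'E'
from h import *
c=cam('wrist');t=cam('top');s=cam('scene')
for k in (c,):
    p,q=onz(k,235,218,.01),onz(k,321,226,.01);d=q-p;print(p,q,np.linalg.norm(d),'lean heading',np.degrees(np.arctan2(d[1],d[0]))-90, np.degrees(np.arctan2(d[1],d[0])))
P=cloud(c)
# stand base top points
m=(abs(P[...,2]-.01)<.004)&(np.linalg.norm(P[...,:2]-[.5,-.1],axis=-1)<.13)
rgb=c['frame'].astype(int);m&=(abs(rgb[...,0]-rgb[...,2])<25)
m[240:]=0;k,lab,st,ce=cv2.connectedComponentsWithStats(m.astype(np.uint8));i=1+np.argmax(st[1:,4]);Q=P[lab==i][:,:2]
print(st[i]);print(cv2.minAreaRect((Q*1000).astype(np.float32)))
for k,n in((t,'top'),(s,'scene')):
    P=cloud(k);rgb=k['frame'].astype(int)
    m=(abs(P[...,2]-.01)<.006)&(np.linalg.norm(P[...,:2]-[.51,-.1],axis=-1)<.09)&(abs(rgb[...,0]-rgb[...,2])<25)
    _,lab,st,_=cv2.connectedComponentsWithStats(m.astype(np.uint8));i=1+np.argmax(st[1:,4]);Q=P[lab==i][:,:2]
    print(n,st[i],cv2.minAreaRect((Q*1000).astype(np.float32)))
# gap detection: rim annulus r 17..19.5 at height h>-0.01 by angle
P=cloud(c);M=np.array([.4971,-.106,.1117]);a=np.array([-.28,-.315,.906]);a/=np.linalg.norm(a)
y=np.cross(a,[-1,-1.1,0]);y=-y/np.linalg.norm(y)
y=np.cross(a,-(a-np.array([0,0,a[2]])));y/=np.linalg.norm(y);x=np.cross(y,a)
d=P-M;h=d@a;X=d@x;Y=d@y;r=np.hypot(X,Y);m=(abs(r-.0225)<.0015)&(h<.01)&(h>-.05)
an=np.degrees(np.arctan2(Y[m],X[m]));hh=h[m]
for b in range(-180,180,10):
    q=hh[(an>=b)&(an<b+10)];print(b,len(q),np.round(np.median(q)*1000,1) if len(q) else None,end='; ')
E
```

```text
[ 0.42786013 -0.1119108   0.01      ] [ 0.50138848 -0.17688373  0.01      ] 0.09812186422943187 lean heading -131.46525022335865 -41.46525022335865
[ 233  156   94   72 4088]
((490.6156311035156, -111.96919250488281), (83.47128295898438, 99.07172393798828), 46.28323745727539)
top [275 192  56  41 784] ((493.76007080078125, -107.29002380371094), (97.65647888183594, 99.77662658691406), 45.757904052734375)
scene [251 196  54  38 646] ((494.9610290527344, -102.02784729003906), (99.39979553222656, 97.38491821289062), 45.74131393432617)
-180 15 0.1; -170 16 0.4; -160 18 -0.2; -150 17 0.1; -140 15 0.2; -130 20 0.3; -120 20 0.6; -110 22 -15.3; -100 15 -15.4; -90 20 -15.1; -80 13 -0.2; -70 19 0.3; -60 19 0.2; -50 19 0.5; -40 18 0.2; -30 19 0.2; -20 19 0.1; -10 19 0.3; 0 20 -0.3; 10 18 -0.1; 20 19 -0.1; 30 18 -0.4; 40 18 -0.4; 50 16 0.1; 60 18 -0.4; 70 15 -15.6; 80 14 -15.7; 90 20 -16.0; 100 16 -3.6; 110 17 -0.5; 120 18 -0.1; 130 15 -0.2; 140 16 -0.2; 150 15 -0.1; 160 16 -0.1; 170 15 -0.2;
```

```bash
cat >> h.py <<'E'
A=np.array([-.2936,-.304,.9063]);M=np.array([.4971,-.106,.1117])
def held(c,zt=(-.02,.02)):
    s=env.state();R=np.array(s['eef_rot']).reshape(3,3);p=np.array(s['position'])
    return (cloud(c)-p)@R, R, p
E
python3 - <<'E'
from h import *
c=cam('wrist');L,R,p=held(c)
m=(abs(L[...,1])<.03)&(L[...,0]>-.01)&(L[...,0]<.03)&(L[...,2]<.03)&(L[...,2]>-.03)
v,u=np.nonzero(m);print(len(v),u.min(),u.max(),v.min(),v.max());Q=L[m]*1000
for z in range(-18,22,3):
    q=Q[(Q[:,2]>=z)&(Q[:,2]<z+3)]
    if len(q)>5: print(z,len(q),'x',np.percentile(q[:,0],[2,98]).round(1),'y',np.percentile(q[:,1],[2,98]).round(1))
T=Q[(Q[:,2]<-9)&(Q[:,2]>-16)&(Q[:,0]>5)&(abs(Q[:,1])<17)];print('topplane z med',np.median(T[:,2]) if len(T) else 0)
R2=Rtool(A,np.radians(46));goto(M+.03*A,R2);print('M in tool',R.T@(M-p)*1000)
E
```

```text
3509 222 340 223 297
-18 112 x [ 1.7 11.2] y [-25.9  27.3]
-15 540 x [-0.3 17.8] y [-23.   24.9]
-12 881 x [-2.1 18. ] y [-22.8  23. ]
-9 856 x [-3.1 18. ] y [-22.1  23.3]
-6 222 x [-3.  18.3] y [-24.5  26.2]
-3 153 x [ 4.7 18.5] y [-25.3  26.4]
0 86 x [ 8.  18.3] y [-15.4  19.4]
3 86 x [ 7.3 18.4] y [-14.7  17.3]
6 69 x [ 8.4 18.3] y [-15.3  16.1]
9 24 x [ 7.6 17.9] y [-15.2  16.1]
topplane z med -11.98108768307983
d [58.2 -0.5 63.8] w [-0.058  0.008  0.127]
M in tool [58.32433387  1.29057042 93.79216951]
```

{"fn": "drive_tool", "kwargs": {"deltas": [{"dx":29,"dy":0,"dz":20,"wx":-0.058,"wy":0.008,"wz":0.127,"claw":30},{"dx":58.2,"dy":-0.5,"dz":40,"wx":-0.058,"wy":0.008,"wz":0.127,"claw":30},{"dx":58.2,"dy":-0.5,"dz":64,"wx":-0.058,"wy":0.008,"wz":0.127,"claw":30},{"dx":58.2,"dy":-0.5,"dz":64,"wx":-0.058,"wy":0.008,"wz":0.127,"claw":30},{"dx":58.3,"dy":0.2,"dz":74,"wx":-0.058,"wy":0.008,"wz":0.127,"claw":30},{"dx":58.3,"dy":0.6,"dz":80,"wx":-0.058,"wy":0.008,"wz":0.127,"claw":30},{"dx":58.4,"dy":0.8,"dz":83,"wx":-0.058,"wy":0.008,"wz":0.127,"claw":30},{"dx":58.4,"dy":0.8,"dz":83,"wx":-0.058,"wy":0.008,"wz":0.127,"claw":30}]}}

```text
t: 4.9
position: [0.4938, -0.1097, 0.1212]
eef_rot: [[0.63, 0.719, 0.293], [0.651, -0.695, 0.305], [0.423, -0.001, -0.906]]
force: [-0.3, -0.5, -0.0]
finger_gap: 0.0362
grip_force: 15.0
```

```bash
python3 - <<'E'
from h import *
s=env.state();print(s['force'],s['wrist_torque']);goto(M+.004*A,Rtool(A,np.radians(46)))
E
```

```text
[-0.27263624 -0.47007239 -0.00438406] [-0.2233423   0.16028274 -0.02782796]
d [ 0.4 -0.2  6.7] w [-0.001 -0.    -0.001]
```

{"fn": "drive_tool", "kwargs": {"deltas": [{"dx":0,"dy":0,"dz":3,"wx":0,"wy":0,"wz":0,"claw":30},{"dx":0,"dy":0,"dz":6,"wx":0,"wy":0,"wz":0,"claw":30},{"dx":0,"dy":0,"dz":6.5,"wx":0,"wy":0,"wz":0,"claw":30},{"dx":0,"dy":0,"dz":6.5,"wx":0,"wy":0,"wz":0,"claw":30}]}}

```text
t: 5.4
position: [0.4957, -0.1075, 0.1154]
eef_rot: [[0.63, 0.719, 0.293], [0.652, -0.695, 0.305], [0.423, -0.001, -0.906]]
force: [-0.0, 0.8, -0.2]
finger_gap: 0.0366
grip_force: 15.0
```

Still free of contact; I'll release, back away and look.

{"fn": "drive_tool", "kwargs": {"deltas": [{"dx":0,"dy":0,"dz":0,"wx":0,"wy":0,"wz":0,"claw":60},{"dx":0,"dy":0,"dz":0,"wx":0,"wy":0,"wz":0,"claw":60},{"dx":0,"dy":0,"dz":0,"wx":0,"wy":0,"wz":0,"claw":60},{"dx":-15,"dy":0,"dz":-60,"wx":0,"wy":0,"wz":0,"claw":60},{"dx":-60,"dy":0,"dz":-90,"wx":0,"wy":0,"wz":0,"claw":60},{"dx":-60,"dy":0,"dz":-90,"wx":0,"wy":0,"wz":0,"claw":60},{"dx":-60,"dy":0,"dz":-90,"wx":0,"wy":0,"wz":0,"claw":60}]}}

```text
t: 6.28
position: [0.4316, -0.174, 0.1715]
eef_rot: [[0.631, 0.718, 0.294], [0.651, -0.696, 0.305], [0.423, -0.001, -0.906]]
force: [1.6, 0.4, -1.0]
finger_gap: 0.0597
grip_force: 0.0
```

```bash
cat >> h.py <<'E'
def bore(c):
    P=cloud(c);x=np.array([np.cos(np.radians(46)),np.sin(np.radians(46)),0]);x-=A*(x@A);x/=np.linalg.norm(x);y=np.cross(A,x)
    d=P-M;h=d@A;X=d@x;Y=d@y;r=np.hypot(X,Y);m=(r<.0165)&(h<.04)
    H=65.5+1000*h
    for b in range(-180,180,45):
        an=np.degrees(np.arctan2(Y,X));k=m&(an>=b)&(an<b+45);
        for lo,hi in((0,.006),(.006,.012),(.012,.0165)):
            q=H[k&(r>=lo)&(r<hi)];print(b,len(q),np.median(q).round(1) if len(q) else None,end=' | ')
        print()
def obj(c,xy,zt,rad=.03):
    P=cloud(c);m=(np.linalg.norm(P[...,:2]-xy,axis=-1)<rad)&(P[...,2]>.008)&(P[...,2]<.06);Q=P[m]
    T=Q[abs(Q[:,2]-zt)<.003];cc=cv2.minEnclosingCircle((T[:,:2]*1000).astype(np.float32));print(len(Q),np.percentile(Q[:,2],97),len(T),cc);return Q
E
python3 - <<'E'
from h import *
c=cam('wrist');bore(c);save(c,'w3.png',(180,60,400,230),3)
Q=obj(c,[.433,.129],.024);Q=obj(c,[.430,.037],.036)
s=env.state();print(s['position'],np.round(s['joints'],2))
E
```

```text
-180 18 23.8 | -180 47 22.9 | -180 53 20.6 | 
-135 13 24.3 | -135 45 22.4 | -135 55 20.2 | 
-90 14 23.2 | -90 47 21.9 | -90 59 25.0 | 
-45 20 23.5 | -45 49 21.2 | -45 53 25.5 | 
0 13 23.4 | 0 46 21.2 | 0 55 25.4 | 
45 16 23.8 | 45 47 21.7 | 45 58 25.4 | 
90 16 23.6 | 90 46 22.4 | 90 58 20.8 | 
135 13 24.0 | 135 40 23.2 | 135 50 20.8 | 
806 0.025046702301615095 327 ((434.0565185546875, 128.10079956054688), 19.272581100463867)
766 0.03710407122214794 235 ((431.3292236328125, 35.89580154418945), 18.13639259338379)
[ 0.43169353 -0.17333589  0.17121354] [-0.88 -0.18  2.09  0.45  1.31 -0.25]
```

View pics/w3.png

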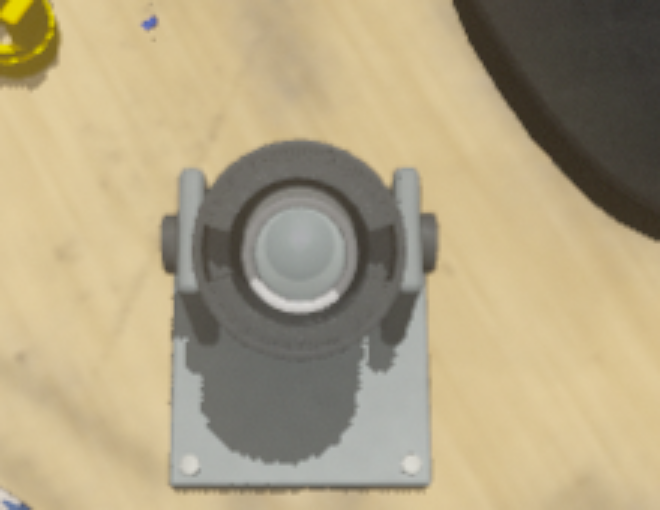

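```bash
python3 - <<'E'
from h import *
goto([.434,.1287,.16],Rtool([0,0,1],np.radians(46)))
E
```

```text
d [ 193.4 -208.1  103.1] w [-0.002 -0.437 -0.   ]
```

{"fn": "drive_tool", "kwargs": {"deltas": [{"dx":18,"dy":-20,"dz":-20,"wx":0,"wy":-0.437,"wz":0,"claw":58},{"dx":193,"dy":-208,"dz":103,"wx":0,"wy":-0.437,"wz":0,"claw":58},{"dx":193,"dy":-208,"dz":103,"wx":0,"wy":-0.437,"wz":0,"claw":58},{"dx":193,"dy":-208,"dz":103,"wx":0,"wy":-0.437,"wz":0,"claw":58},{"dx":193,"dy":-208,"dz":103,"wx":0,"wy":-0.437,"wz":0,"claw":58},{"dx":193,"dy":-208,"dz":103,"wx":0,"wy":-0.437,"wz":0,"claw":58},{"dx":193,"dy":-208,"dz":103,"wx":0,"wy":-0.437,"wz":0,"claw":58},{"dx":193,"dy":-208,"dz":103,"wx":0,"wy":-0.437,"wz":0,"claw":58}]}}

```text
t: 7.32
position: [0.4331, 0.1283, 0.1595]
eef_rot: [[0.693, 0.721, -0.002], [0.721, -0.693, -0.0], [-0.002, -0.001, -1.0]]
force: [0.5, 0.8, 0.4]
finger_gap: 0.058
grip_force: 0.0
```

```bash
python3 - <<'E'
from h import *
s=env.state();print(s['position'],np.round(s['joints'],2))
c=cam('wrist');obj(c,[.434,.129],.024);save(c,'w4.png')
goto([.434,.1287,.011],Rtool([0,0,1],np.radians(46)))
E
```

```text
[0.43312545 0.1282772  0.15951659] [ 0.11 -0.15  2.03  0.    1.26  0.88]
507 0.02555020763382185 343 ((434.63836669921875, 129.1515655517578), 18.576126098632812)
d [  1.4  -0.2 148.7] w [-0.001  0.001  0.001]
```

{"fn": "drive_tool", "kwargs": {"deltas": [{"dx":2,"dy":0,"dz":60,"wx":0,"wy":0,"wz":0,"claw":58},{"dx":2,"dy":0,"dz":120,"wx":0,"wy":0,"wz":0,"claw":58},{"dx":2,"dy":0,"dz":148,"wx":0,"wy":0,"wz":0,"claw":58},{"dx":2,"dy":0,"dz":148,"wx":0,"wy":0,"wz":0,"claw":58},{"dx":2,"dy":0,"dz":148,"wx":0,"wy":0,"wz":0,"claw":30},{"dx":2,"dy":0,"dz":148,"wx":0,"wy":0,"wz":0,"claw":30},{"dx":2,"dy":0,"dz":148,"wx":0,"wy":0,"wz":0,"claw":30},{"dx":2,"dy":0,"dz":148,"wx":0,"wy":0,"wz":0,"claw":30}], "squeeze": 15}}

```text
t: 8.38
position: [0.4363, 0.1292, 0.0135]
eef_rot: [[0.695, 0.719, 0.002], [0.719, -0.695, 0.0], [0.002, 0.001, -1.0]]
force: [-1.0, -0.7, 7.2]
finger_gap: 0.0364
grip_force: 15.0
```

```bash
python3 - <<'E'
from h import *
R=Rtool(A,np.radians(46));goto(M+.09*A-.06*R[:,0],R); goto([.434,.0,.21]); print(M+.09*A-.06*R[:,0])
E
```

```text
d [-219.2  207.3 -154.6] w [0.001 0.435 0.   ]
d [ -94.3   88.3 -196.6] w [0. 0. 0.]
[ 0.43290225 -0.17247675  0.1679091 ]
```

{"fn": "drive_tool", "kwargs": {"deltas": [{"dx":0,"dy":0,"dz":-60,"wx":0,"wy":0,"wz":0,"claw":30},{"dx":0,"dy":0,"dz":-120,"wx":0,"wy":0.1,"wz":0,"claw":30},{"dx":-94,"dy":88,"dz":-190,"wx":0,"wy":0.435,"wz":0,"claw":30},{"dx":-94,"dy":88,"dz":-190,"wx":0,"wy":0.435,"wz":0,"claw":30},{"dx":-219,"dy":207,"dz":-157,"wx":0,"wy":0.435,"wz":0,"claw":30},{"dx":-219,"dy":207,"dz":-157,"wx":0,"wy":0.435,"wz":0,"claw":30},{"dx":-219,"dy":207,"dz":-157,"wx":0,"wy":0.435,"wz":0,"claw":30},{"dx":-219,"dy":207,"dz":-157,"wx":0,"wy":0.435,"wz":0,"claw":30}]}}

```text
t: 9.38
position: [0.4315, -0.1758, 0.1692]
eef_rot: [[0.633, 0.717, 0.293], [0.651, -0.697, 0.301], [0.42, 0.0, -0.907]]
force: [-0.2, 0.9, 0.8]
finger_gap: 0.0361
grip_force: 15.0
```

```bash
python3 - <<'E'
from h import *
c=cam('wrist');L,R,p=held(c)
m=(abs(L[...,1])<.03)&(L[...,0]>-.01)&(L[...,0]<.03)&(L[...,2]<.03)&(L[...,2]>-.03)
Q=L[m]*1000
for z in range(-18,22,3):
    q=Q[(Q[:,2]>=z)&(Q[:,2]<z+3)]
    if len(q)>5: print(z,len(q),'x',np.percentile(q[:,0],[2,98]).round(1),'y',np.percentile(q[:,1],[2,98]).round(1))
goto(M+.015*A,Rtool(A,np.radians(46)))
E
```

```text
-18 112 x [ 3.1 12.3] y [-27.1  25.8]
-15 94 x [ 0.6 12.3] y [-27.1  25.8]
-12 655 x [-0.2 18. ] y [-24.2  22.8]
-9 197 x [-1.5 18.3] y [-26.4  25.4]
-6 181 x [-2.9 18.4] y [-25.8  24.6]
-3 182 x [-4.  18.4] y [-26.5  24.7]
0 117 x [-6.3 18.5] y [-18.5  17.5]
3 109 x [-7.6 18.5] y [-16.7  14.7]
6 106 x [-9.3 18.3] y [-16.4  14.7]
9 66 x [-9.6 18.2] y [-16.   15.1]
12 18 x [-9.8 -2.1] y [-16.   14.6]
d [63.8 -3.1 77.7] w [ 0.003  0.004 -0.003]
```

{"fn": "drive_tool", "kwargs": {"deltas": [{"dx":63.5,"dy":-2.5,"dz":30,"wx":0,"wy":0,"wz":0,"claw":30},{"dx":63.5,"dy":-2.5,"dz":60,"wx":0,"wy":0,"wz":0,"claw":30},{"dx":63.5,"dy":-2.5,"dz":75,"wx":0,"wy":0,"wz":0,"claw":30},{"dx":63.5,"dy":-2.5,"dz":78,"wx":0,"wy":0,"wz":0,"claw":30},{"dx":63.5,"dy":-2.5,"dz":78,"wx":0,"wy":0,"wz":0,"claw":30}]}}

```text
t: 10.05
position: [0.4928, -0.1059, 0.1253]
eef_rot: [[0.631, 0.719, 0.292], [0.652, -0.695, 0.303], [0.421, -0.001, -0.907]]
force: [0.3, -0.0, 0.1]
finger_gap: 0.0363
grip_force: 15.0
```

```bash
python3 - <<'E'
from h import *
s=env.state();print(s['force'],s['wrist_torque']);goto(M+.005*A,Rtool(A,np.radians(46)))
E
```

```text
[ 0.32761785 -0.02955482  0.11373207] [-0.22809795  0.15947692  0.01956044]
d [-3.1  3.2  8.6] w [-0.     0.002 -0.001]
```

{"fn": "drive_tool", "kwargs": {"deltas": [{"dx":-3.2,"dy":3.2,"dz":-3,"wx":0,"wy":0,"wz":0,"claw":30},{"dx":-3.2,"dy":3.2,"dz":-3,"wx":0,"wy":0,"wz":0,"claw":30},{"dx":-3.2,"dy":3.2,"dz":0,"wx":0,"wy":0,"wz":0,"claw":30}]}}

```text
t: 10.42
position: [0.4934, -0.1105, 0.1241]
eef_rot: [[0.631, 0.719, 0.293], [0.652, -0.695, 0.302], [0.421, 0.0, -0.907]]
force: [-0.2, -0.3, 0.6]
finger_gap: 0.0367
grip_force: 15.0
```

```bash
python3 - <<'E'
from h import *
s=env.state();print(s['force'],s['dq']);goto(M+.005*A,Rtool(A,np.radians(46)))
E
```

```text
[-0.21866932 -0.34163117  0.60527417] [ 0.02919745  0.04608099  0.01619072  0.01287638 -0.05596159 -0.00615083]
d [ 0.  -0.5  8.7] w [ 0.001  0.002 -0.001]
```

{"fn": "drive_tool", "kwargs": {"deltas": [{"dx":0,"dy":0,"dz":3,"wx":0,"wy":0,"wz":0,"claw":30},{"dx":0,"dy":0,"dz":6,"wx":0,"wy":0,"wz":0,"claw":30},{"dx":0,"dy":0,"dz":8,"wx":0,"wy":0,"wz":0,"claw":30},{"dx":0,"dy":0,"dz":9,"wx":0,"wy":0,"wz":0,"claw":30},{"dx":0,"dy":0,"dz":9,"wx":0,"wy":0,"wz":0,"claw":30}]}}

```text
t: 11.05
position: [0.4958, -0.107, 0.1154]
eef_rot: [[0.63, 0.719, 0.292], [0.652, -0.695, 0.303], [0.421, -0.001, -0.907]]
force: [-0.4, 0.4, 0.3]
finger_gap: 0.0361
grip_force: 15.0
```

{"fn": "drive_tool", "kwargs": {"deltas": [{"dx":0,"dy":0,"dz":0,"wx":0,"wy":0,"wz":0,"claw":60},{"dx":0,"dy":0,"dz":0,"wx":0,"wy":0,"wz":0,"claw":60},{"dx":0,"dy":0,"dz":0,"wx":0,"wy":0,"wz":0,"claw":60},{"dx":-15,"dy":0,"dz":-60,"wx":0,"wy":0,"wz":0,"claw":60},{"dx":-60,"dy":0,"dz":-90,"wx":0,"wy":0,"wz":0,"claw":60},{"dx":-60,"dy":0,"dz":-90,"wx":0,"wy":0,"wz":0,"claw":60},{"dx":-60,"dy":0,"dz":-90,"wx":0,"wy":0,"wz":0,"claw":60}]}}

```text
t: 11.92
position: [0.4317, -0.1734, 0.1717]
eef_rot: [[0.631, 0.718, 0.292], [0.651, -0.696, 0.303], [0.421, -0.001, -0.907]]
force: [-0.7, 0.7, -0.8]
finger_gap: 0.0599
grip_force: 0.0
```

```bash
python3 - <<'E'
from h import *
c=cam('wrist')
P=cloud(c);x=np.array([np.cos(np.radians(46)),np.sin(np.radians(46)),0]);x-=A*(x@A);x/=np.linalg.norm(x);y=np.cross(A,x)
d=P-M;h=d@A;X=d@x;Y=d@y;r=np.hypot(X,Y);H=65.5+1000*h;an=np.degrees(np.arctan2(Y,X))
for b in range(-180,180,45):
    q=H[(abs(r-.0168)<.0012)&(h<.04)&(an>=b)&(an<b+45)];print(b,len(q),np.median(q).round(1) if len(q) else None)
Q=obj(c,[.431,.037],.036)
E=Q[Q[:,2]>.025];km=cv2.kmeans((E[:,:2]*1000).astype(np.float32),2,None,(3,50,.01),5,cv2.KMEANS_PP_CENTERS);print('ears',km[2],len(E))
pn=Q[np.linalg.norm(Q[:,:2]-[.431,.036],axis=1)>.021];print('pins',pn[:12].round(4),len(pn))
save(c,'w5.png',(90,60,290,200),3.5)
s=env.state();print(s['position'],np.round(s['joints'],2))
E
```

```text
-180 75 36.6
-135 58 50.0
-90 30 50.1
-45 23 49.3
0 27 49.8
45 44 49.6
90 72 45.1
135 82 32.0
774 0.03705979026230246 237 ((431.2353210449219, 36.463783264160156), 18.087230682373047)
ears [[419.16193   35.51482 ]
 [443.63486   32.365463]] 304
pins [[0.4353 0.059  0.0109]
 [0.4362 0.0591 0.0095]
 [0.4336 0.0598 0.0096]
 [0.4287 0.014  0.0112]
 [0.4296 0.0145 0.0088]
 [0.4304 0.0125 0.0109]
 [0.4271 0.0143 0.0103]
 [0.4279 0.0134 0.0105]
 [0.4288 0.013  0.0098]
 [0.4296 0.012  0.0101]
 [0.4305 0.0121 0.0084]
 [0.4262 0.0139 0.0094]] 19
[ 0.43179663 -0.17279772  0.17143883] [-0.88 -0.18  2.09  0.45  1.31 -0.25]
```

View pics/w5.png

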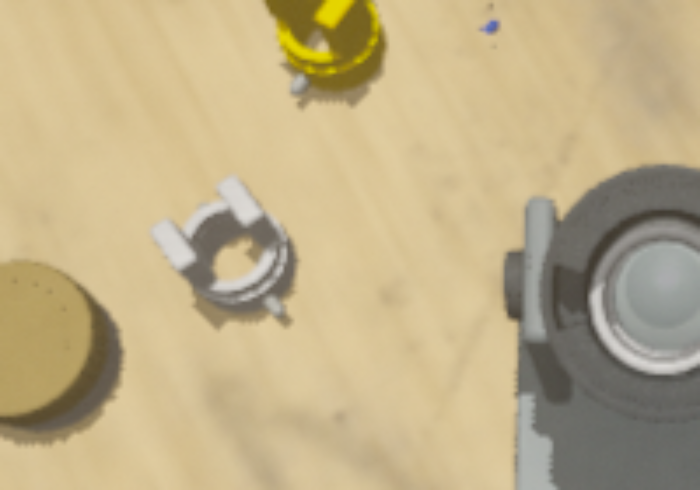

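```bash
python3 - <<'E'
from h import *
goto([.4313,.0364,.17],Rtool([0,0,1],np.radians(82)))
E
```

```text
d [ 135.5 -145.7   64.8] w [ 0.135 -0.421 -0.619]
```

{"fn": "drive_tool", "kwargs": {"deltas": [{"dx":20,"dy":-20,"dz":-30,"wx":0.135,"wy":-0.421,"wz":-0.619,"claw":52},{"dx":135,"dy":-146,"dz":64,"wx":0.135,"wy":-0.421,"wz":-0.619,"claw":52},{"dx":135,"dy":-146,"dz":64,"wx":0.135,"wy":-0.421,"wz":-0.619,"claw":52},{"dx":135,"dy":-146,"dz":64,"wx":0.135,"wy":-0.421,"wz":-0.619,"claw":52},{"dx":135,"dy":-146,"dz":64,"wx":0.135,"wy":-0.421,"wz":-0.619,"claw":52},{"dx":135,"dy":-146,"dz":64,"wx":0.135,"wy":-0.421,"wz":-0.619,"claw":52},{"dx":135,"dy":-146,"dz":64,"wx":0.135,"wy":-0.421,"wz":-0.619,"claw":52}]}}

```text
t: 12.85
position: [0.4305, 0.034, 0.1706]
eef_rot: [[0.142, 0.99, 0.0], [0.99, -0.142, -0.001], [-0.001, 0.0, -1.0]]
force: [1.0, 0.1, -0.0]
finger_gap: 0.052
grip_force: 0.0
```

```bash
python3 - <<'E'
from h import *
s=env.state();print(s['position'],np.round(s['joints'],2))
c=cam('wrist');save(c,'w6.png',(200,110,400,250),3.5);Q=obj(c,[.431,.037],.036)
E=Q[Q[:,2]>.03];print('earbox',cv2.minAreaRect((E[:,:2]*1000).astype(np.float32)),len(E));km=cv2.kmeans((E[:,:2]*1000).astype(np.float32),2,None,(3,50,.01),5,cv2.KMEANS_PP_CENTERS);print('ears',km[2])
pn=Q[np.linalg.norm(Q[:,:2]-[.431,.036],axis=1)>.021];print('pins',len(pn),pn[pn[:,1]>.036].mean(0),pn[pn[:,1]<.036].mean(0))
goto([.4313,.0364,.022],Rtool([0,0,1],np.radians(82)))
E
```

```text
[0.43047782 0.03402472 0.17057519] [-0.1  -0.22  2.06 -0.    1.29  0.04]
672 0.03726258034154079 277 ((431.7074890136719, 36.51369094848633), 18.000158309936523)
earbox ((431.8990783691406, 36.70935821533203), (17.809246063232422, 32.89537048339844), 83.28106689453125) 287
ears [[444.4759    35.718098]
 [419.516     38.79938 ]]
pins 30 [0.4346607  0.05920759 0.00930537] [0.42885454 0.0136861  0.00897695]
d [  3.1   0.2 148.7] w [ 0.001  0.001 -0.004]
```

View pics/w6.png

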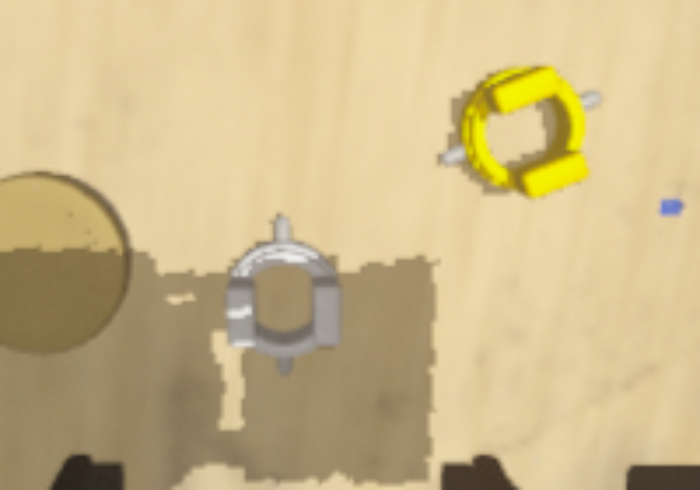

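{"fn": "drive_tool", "kwargs": {"deltas": [{"dx":1,"dy":0.3,"dz":60,"wx":0,"wy":0,"wz":-0.015,"claw":52},{"dx":1,"dy":0.3,"dz":100,"wx":0,"wy":0,"wz":-0.015,"claw":52},{"dx":1,"dy":0.3,"dz":100,"wx":0,"wy":0,"wz":-0.015,"claw":52},{"dx":1,"dy":0.3,"dz":100,"wx":0,"wy":0,"wz":-0.015,"claw":52}]}}

```text
t: 13.4
position: [0.4323, 0.0347, 0.0723]
eef_rot: [[0.127, 0.992, 0.002], [0.992, -0.127, -0.001], [-0.001, 0.003, -1.0]]
force: [1.1, 0.1, 0.2]
finger_gap: 0.052
grip_force: 0.0
```

```bash
python3 - <<'E'
from h import *
goto([.4318,.0366,.022],Rtool([0,0,1],np.radians(83)))
E
```

```text
d [ 1.8 -0.8 50.3] w [ 0.003  0.001 -0.005]
```

{"fn": "drive_tool", "kwargs": {"deltas": [{"dx":1.5,"dy":-0.7,"dz":35,"wx":0,"wy":0,"wz":0,"claw":52},{"dx":1.5,"dy":-0.7,"dz":49,"wx":0,"wy":0,"wz":0,"claw":52},{"dx":1.5,"dy":-0.7,"dz":49,"wx":0,"wy":0,"wz":0,"claw":52},{"dx":1.5,"dy":-0.7,"dz":49,"wx":0,"wy":0,"wz":0,"claw":25},{"dx":1.5,"dy":-0.7,"dz":49,"wx":0,"wy":0,"wz":0,"claw":25},{"dx":1.5,"dy":-0.7,"dz":49,"wx":0,"wy":0,"wz":0,"claw":25},{"dx":1.5,"dy":-0.7,"dz":49,"wx":0,"wy":0,"wz":0,"claw":25}], "squeeze": 30}}

```text
t: 14.28
position: [0.4312, 0.0377, 0.0225]
eef_rot: [[0.124, 0.992, 0.002], [0.992, -0.124, -0.001], [-0.001, 0.002, -1.0]]
force: [-0.4, -0.8, 4.6]
finger_gap: 0.0325
grip_force: 30.0
```

```bash
python3 - <<'E'
from h import *
R=Rtool(A,np.radians(136));print(M+.09*A-.06*R[:,0]);goto(M+.07*A,R);goto([.43,-.05,.2])
E
```

```text
[ 0.513836  -0.1750399  0.1932682]
d [-158.2   65.7 -152.4] w [-0.403  0.204 -0.912]
d [ -87.4   10.  -177.4] w [0. 0. 0.]
```

{"fn": "drive_tool", "kwargs": {"deltas": [{"dx":0,"dy":0,"dz":-60,"wx":0,"wy":0,"wz":0,"claw":25},{"dx":0,"dy":0,"dz":-120,"wx":0,"wy":0,"wz":0,"claw":25},{"dx":-87,"dy":10,"dz":-177,"wx":-0.2,"wy":0.1,"wz":-0.456,"claw":25},{"dx":-87,"dy":10,"dz":-177,"wx":-0.2,"wy":0.1,"wz":-0.456,"claw":25},{"dx":-158,"dy":66,"dz":-160,"wx":-0.403,"wy":0.204,"wz":-0.912,"claw":25},{"dx":-158,"dy":66,"dz":-160,"wx":-0.403,"wy":0.204,"wz":-0.912,"claw":25},{"dx":-158,"dy":66,"dz":-155,"wx":-0.403,"wy":0.204,"wz":-0.912,"claw":25},{"dx":-158,"dy":66,"dz":-152,"wx":-0.403,"wy":0.204,"wz":-0.912,"claw":25}]}}

```text
t: 15.28
position: [0.476, -0.1278, 0.1734]
eef_rot: [[-0.686, 0.669, 0.285], [0.727, 0.625, 0.284], [0.012, 0.403, -0.915]]
force: [-0.1, 1.0, -0.9]
finger_gap: 0.0328
grip_force: 30.0
```

```bash
python3 - <<'E'
from h import *
goto(M+.07*A,Rtool(A,np.radians(136)))
c=cam('wrist');save(c,'w7.png',(130,100,430,310),2.6);L,R,p=held(c)
m=(abs(L[...,1])<.03)&(L[...,0]>-.01)&(L[...,0]<.03)&(L[...,2]<.03)&(L[...,2]>-.03)
Q=L[m]*1000
for z in range(-18,26,3):
    q=Q[(Q[:,2]>=z)&(Q[:,2]<z+3)]
    if len(q)>5: print(z,len(q),'x',np.percentile(q[:,0],[2,98]).round(1),'y',np.percentile(q[:,1],[2,98]).round(1))
s=env.state();print(np.round(s['joints'],2))
E
```

```text
d [ 0.   1.4 -1.3] w [-0.022  0.008 -0.047]
-18 205 x [-0.9 10.4] y [-22.4  25.5]
-15 478 x [-1.4 10.1] y [-20.9  24.5]
-12 146 x [-1.8 10.4] y [-23.4  25.6]
-9 148 x [ 5.3 10.5] y [-22.7  25.8]
-6 115 x [ 6.3 10.4] y [-22.3  25.3]
-3 101 x [-6.8 10.2] y [-23.3  26. ]
0 321 x [-3.  14.6] y [-11.8  14.3]
3 116 x [ 6.9 15. ] y [-11.8  14.7]
6 222 x [ 5.4 16.5] y [-14.4  16.7]
9 120 x [ 6.7 22.8] y [-13.4  16.7]
12 111 x [ 6.8 23.8] y [-13.1  16.5]
15 38 x [ 6.3 16.1] y [-14.2  16.4]
[-0.72 -0.16  2.07  0.44  1.24 -1.63]
```

View pics/w7.png

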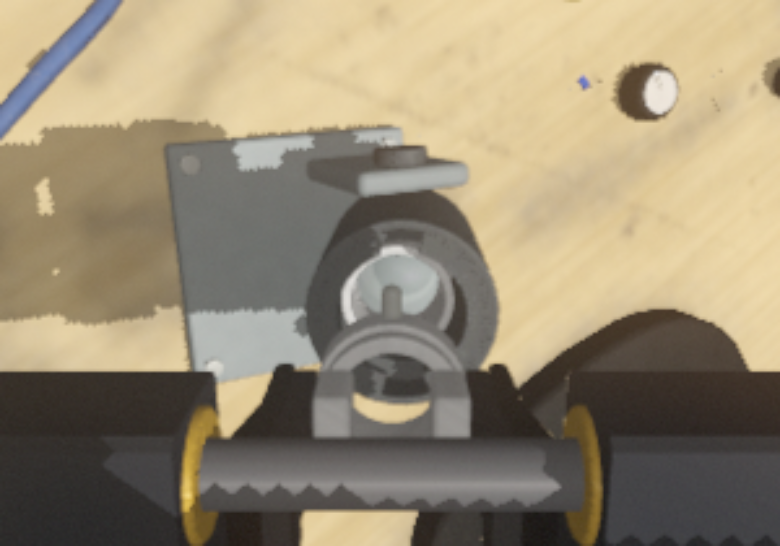

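The view shows the silver ring held with its pin at (392,300), pointing at the rim gap at (405,240), with the spacer and lens seated in the bore. I'll let the arm settle and measure again.

{"fn": "drive_tool", "kwargs": {"deltas": [{"dx":0,"dy":0,"dz":0,"wx":0,"wy":0,"wz":0,"claw":25},{"dx":0,"dy":0,"dz":0,"wx":0,"wy":0,"wz":0,"claw":25},{"dx":0,"dy":0,"dz":0,"wx":0,"wy":0,"wz":0,"claw":25}]}}

```text
t: 15.7
position: [0.4766, -0.1265, 0.1744]
eef_rot: [[-0.683, 0.673, 0.284], [0.73, 0.622, 0.282], [0.013, 0.4, -0.916]]
force: [-0.3, 0.6, -0.5]
finger_gap: 0.0329
grip_force: 30.0
```

```bash
python3 - <<'E'
from h import *
c=cam('wrist');goto(M+.07*A,Rtool(A,np.radians(136)));L,R,p=held(c)
m=(abs(L[...,1])<.03)&(L[...,0]>-.01)&(L[...,0]<.03)&(L[...,2]<.03)&(L[...,2]>-.03)
Q=L[m]*1000
for z in range(-18,26,3):
    q=Q[(Q[:,2]>=z)&(Q[:,2]<z+3)]
    if len(q)>5: print(z,len(q),'x',np.percentile(q[:,0],[2,98]).round(1),'y',np.percentile(q[:,1],[2,98]).round(1))
q=Q[(Q[:,0]>19)&(abs(Q[:,1])<8)&(Q[:,2]>5)&(Q[:,2]<20)];print('pin',len(q),q.mean(0),q.max(0))
d=cloud(c)-M;h=d@A;Rt=Rtool(A,np.radians(136));X=d@Rt[:,0];Y=d@Rt[:,1];r=np.hypot(X,Y);an=np.degrees(np.arctan2(Y,X))
k=(abs(h)<.004)&(r<.034)&(r>.026);T=np.stack([X[k],Y[k]],1)*1000
e=k&(r>.0285);print('rim visible outer r by angle',[(b,np.percentile(r[k&(an>=b)&(an<b+20)]*1000,97).round(1)) for b in range(-180,180,20) if (k&(an>=b)&(an<b+20)).sum()>5],'h',np.median(h[k])*1000)
g=(abs(r-.0225)<.0015)&(h<.006)&(h>-.03)
print([(b,np.round(np.median(h[g&(an>=b)&(an<b+5)])*1000,1)) for b in range(-60,60,5) if (g&(an>=b)&(an<b+5)).sum()>2])
E
```

```text
d [-0.5 -0.2 -0.9] w [-0.024  0.009 -0.051]
-18 115 x [ 2.3 10.9] y [-24.5  24.7]
-15 564 x [-0.6 10.7] y [-22.9  22.5]
-12 157 x [-1.4 10.8] y [-23.6  24.6]
-9 144 x [ 2.6 10.7] y [-24.4  24.6]
-6 122 x [ 7.2 10.8] y [-24.   24.4]
-3 105 x [-5.3 10.7] y [-24.4  24.8]
0 207 x [-4.9 15.2] y [-15.   15.5]
3 222 x [ 7.6 15.4] y [-12.4  13.1]
6 222 x [ 5.9 16.8] y [-15.1  15.5]
9 101 x [ 6.3 18.3] y [-15.3  15.8]
12 148 x [ 6.2 24. ] y [-14.4  14.1]
15 58 x [-10.   17.1] y [-14.4  15.4]
18 12 x [-10.   16.6] y [-14.6   9. ]
pin 69 [21.71532851  0.16212373 13.2513743 ] [24.65808353  2.32714333 15.46530859]
rim visible outer r by angle [(-180, np.float64(29.4)), (-160, np.float64(29.2)), (-120, np.float64(29.1)), (-100, np.float64(29.2)), (-80, np.float64(29.3)), (-60, np.float64(29.6)), (-40, np.float64(29.8)), (-20, np.float64(30.0)), (0, np.float64(30.2)), (20, np.float64(30.3)), (40, np.float64(30.4)), (60, np.float64(30.3)), (80, np.float64(29.9)), (100, np.float64(30.0)), (120, np.float64(30.0)), (160, np.float64(29.4))] h -0.20365526484981122
[(-60, np.float64(-0.1)), (-55, np.float64(0.2)), (-50, np.float64(-0.4)), (-45, np.float64(-0.3)), (-40, np.float64(-0.1)), (-35, np.float64(0.3)), (-30, np.float64(0.1)), (-25, np.float64(-0.4)), (-20, np.float64(-1.4)), (-15, np.float64(-15.7)), (-10, np.float64(-15.7)), (-5, np.float64(-15.4)), (0, np.float64(-15.6)), (5, np.float64(-15.5)), (10, np.float64(-16.0)), (15, np.float64(-15.0)), (20, np.float64(-0.3)), (25, np.float64(-0.0)), (30, np.float64(-0.0)), (35, np.float64(0.1)), (40, np.float64(0.3)), (45, np.float64(0.2)), (50, np.float64(0.1)), (55, np.float64(-0.0))]
```

{"fn": "drive_tool", "kwargs": {"deltas": [{"dx":1.3,"dy":0.5,"dz":10,"wx":-0.024,"wy":0.009,"wz":-0.051,"claw":25},{"dx":1.3,"dy":0.9,"dz":25,"wx":-0.024,"wy":0.009,"wz":-0.051,"claw":25},{"dx":1.3,"dy":0.9,"dz":34,"wx":-0.024,"wy":0.009,"wz":-0.051,"claw":25},{"dx":1.3,"dy":0.9,"dz":34,"wx":-0.024,"wy":0.009,"wz":-0.051,"claw":25},{"dx":1.3,"dy":0.9,"dz":34,"wx":-0.024,"wy":0.009,"wz":-0.051,"claw":25},{"dx":1.3,"dy":0.9,"dz":34,"wx":-0.024,"wy":0.009,"wz":-0.051,"claw":25}]}}

```text
t: 16.5
position: [0.4859, -0.1162, 0.1436]
eef_rot: [[-0.719, 0.63, 0.294], [0.695, 0.652, 0.303], [-0.001, 0.423, -0.906]]
force: [0.6, 0.1, -0.1]
finger_gap: 0.0324
grip_force: 30.0
```

```bash
python3 - <<'E'
from h import *
R=Rtool(A,np.radians(136));T=M+.035*A+.0015*R[:,0]+.0003*R[:,1];goto(T,R)
c=cam('wrist');L,_,p=held(c);Q=L.reshape(-1,3)*1000
q=Q[(Q[:,0]>19)&(Q[:,0]<28)&(abs(Q[:,1])<8)&(Q[:,2]>8)&(Q[:,2]<18)];print('pin',len(q),q.mean(0))
s=env.state();print(s['force'],s['wrist_torque'])
E
```

```text
d [0.6 0.5 0.3] w [ 0.     0.001 -0.   ]
pin 69 [21.77835125  0.19667055 13.03019097]
[ 0.62839623 -0.31278754 -0.39446615] [-0.19788137  0.08006809 -0.03128509]
```

{"fn": "drive_tool", "kwargs": {"deltas": [{"dx":0.3,"dy":0.3,"dz":8,"wx":0,"wy":0,"wz":0,"claw":25},{"dx":0.3,"dy":0.3,"dz":14,"wx":0,"wy":0,"wz":0,"claw":25},{"dx":0.3,"dy":0.3,"dz":18,"wx":0,"wy":0,"wz":0,"claw":25},{"dx":0.3,"dy":0.3,"dz":20,"wx":0,"wy":0,"wz":0,"claw":25},{"dx":0.3,"dy":0.3,"dz":22,"wx":0,"wy":0,"wz":0,"claw":25},{"dx":0.3,"dy":0.3,"dz":24,"wx":0,"wy":0,"wz":0,"claw":25},{"dx":0.3,"dy":0.3,"dz":24,"wx":0,"wy":0,"wz":0,"claw":25}]}}

```text
t: 17.42
position: [0.4926, -0.1082, 0.1214]
eef_rot: [[-0.719, 0.63, 0.293], [0.695, 0.652, 0.304], [0.0, 0.423, -0.906]]
force: [-0.6, 0.0, -0.7]
finger_gap: 0.0327
grip_force: 30.0
```

```bash
python3 - <<'E'
from h import *
R=Rtool(A,np.radians(136));T=M+.0065*A+.0015*R[:,0]+.0003*R[:,1];goto(T,R)
s=env.state();print(s['force'],s['wrist_torque'])
E
```

```text
d [-0.2  0.5  4.2] w [-0.    -0.    -0.001]
[-0.64449279  0.02839296 -0.73704851] [-0.17796235  0.09043629  0.02132338]
```

{"fn": "drive_tool", "kwargs": {"deltas": [{"dx":0,"dy":0,"dz":2,"wx":0,"wy":0,"wz":0,"claw":25},{"dx":0,"dy":0,"dz":3,"wx":0,"wy":0,"wz":0,"claw":25},{"dx":0,"dy":0,"dz":4,"wx":0,"wy":0,"wz":0,"claw":25},{"dx":0,"dy":0,"dz":4,"wx":0,"wy":0,"wz":0,"claw":25}]}}

```text
t: 17.92
position: [0.4938, -0.107, 0.1178]
eef_rot: [[-0.719, 0.63, 0.293], [0.695, 0.652, 0.304], [0.0, 0.423, -0.906]]
force: [-1.0, 0.2, -1.1]
finger_gap: 0.0327
grip_force: 30.0
```

```bash
python3 - <<'E'
from h import *
R=Rtool(A,np.radians(136));T=M+.0065*A+.0015*R[:,0]+.0003*R[:,1];goto(T,R)
s=env.state();print(s['force'],s['force']@A,s['wrist_torque'])
E
```

```text
d [-0.2  0.5  0.3] w [-0.    -0.    -0.001]
[-0.97550169  0.20000259 -1.13925443] -0.806899781736708 [-0.18644612  0.07535903 -0.00032078]
```

{"fn": "drive_tool", "kwargs": {"deltas": [{"dx":0,"dy":0.2,"dz":0.6,"wx":0,"wy":0,"wz":0,"claw":25},{"dx":0,"dy":0.2,"dz":1,"wx":0,"wy":0,"wz":0,"claw":25},{"dx":0,"dy":0.2,"dz":1,"wx":0,"wy":0,"wz":0,"claw":25}]}}

```text
t: 18.3
position: [0.4943, -0.1068, 0.1173]
eef_rot: [[-0.719, 0.63, 0.294], [0.695, 0.652, 0.304], [-0.0, 0.423, -0.906]]
force: [-2.8, -1.7, 1.7]
finger_gap: 0.0324
grip_force: 30.0
```

```bash
python3 - <<'E'
from h import *
s=env.state();print(s['force'],s['force']@A,s['wrist_torque'],(s['position']-M)@A)
E
```

```text
[-2.84935321 -1.66687108  1.70243516] 2.886215890794072 [-0.26716209  0.36483674  0.07850317] 0.006139800972239385
```

{"fn": "drive_tool", "kwargs": {"deltas": [{"dx":0,"dy":0.1,"dz":0,"wx":0,"wy":0,"wz":0.087,"claw":25},{"dx":0,"dy":0.2,"dz":0.2,"wx":0,"wy":0,"wz":0.175,"claw":25},{"dx":0,"dy":0.3,"dz":0.4,"wx":0,"wy":0,"wz":0.262,"claw":25},{"dx":-0.1,"dy":0.4,"dz":0.6,"wx":0,"wy":0,"wz":0.349,"claw":25},{"dx":-0.1,"dy":0.5,"dz":0.8,"wx":0,"wy":0,"wz":0.436,"claw":25},{"dx":-0.2,"dy":0.6,"dz":1.0,"wx":0,"wy":0,"wz":0.524,"claw":25}]}}

```text
t: 19.05
position: [0.4961, -0.1071, 0.1174]
eef_rot: [[-0.304, 0.905, 0.296], [0.929, 0.214, 0.302], [0.21, 0.367, -0.906]]
force: [-1.0, -2.7, 3.4]
finger_gap: 0.0327
grip_force: 30.0
```

```bash
python3 - <<'E'
from h import *
s=env.state();print(s['force'],s['force']@A,s['wrist_torque'],np.array(s['wrist_torque'])@A,(s['position']-M)@A,s['joints'][5]);goto(M,Rtool(A,np.radians(136)))
E
```

```text
[-0.96843379 -2.71977087  3.37788316] 4.172518017369469 [-0.48267409  0.03891857 -0.10591779] 0.03388857214351546 0.005777967404846336 -1.16656162681224
d [-0.5 -1.   5.8] w [ 0.001  0.003 -0.527]
```

{"fn": "drive_tool", "kwargs": {"deltas": [{"dx":0,"dy":0.1,"dz":0.3,"wx":0,"wy":0,"wz":0.1,"claw":25},{"dx":0,"dy":0.2,"dz":0.5,"wx":0,"wy":0,"wz":0.2,"claw":25},{"dx":0,"dy":0.3,"dz":0.8,"wx":0,"wy":0,"wz":0.3,"claw":25},{"dx":-0.1,"dy":0.5,"dz":1.0,"wx":0,"wy":0,"wz":0.4,"claw":25},{"dx":-0.2,"dy":0.6,"dz":1.3,"wx":0,"wy":0,"wz":0.5,"claw":25},{"dx":-0.2,"dy":0.7,"dz":1.5,"wx":0,"wy":0,"wz":0.6,"claw":25},{"dx":-0.3,"dy":0.8,"dz":1.5,"wx":0,"wy":0,"wz":0.7,"claw":25},{"dx":-0.3,"dy":0.8,"dz":1.5,"wx":0,"wy":0,"wz":0.7,"claw":25}]}}

```text
t: 20.05
position: [0.4974, -0.1068, 0.1163]
eef_rot: [[0.347, 0.89, 0.296], [0.85, -0.432, 0.302], [0.397, 0.147, -0.906]]
force: [-0.5, -3.6, 4.9]
finger_gap: 0.033
grip_force: 30.0
```

```bash
python3 - <<'E'
from h import *
s=env.state();print(s['force'],s['force']@A,s['wrist_torque'],np.array(s['wrist_torque'])@A,(s['position']-M)@A,s['joints'][5]);goto(M,Rtool(A,np.radians(136)))
E
```

```text
[-0.4791     -3.59121854  4.93285923] 5.703044518951141 [-0.66492236 -0.05885064 -0.19242326] 0.03871860179014018 0.004318433699813111 -0.46956253787473357
d [-1.3 -1.3  4.3] w [ 0.002  0.003 -1.223]
```

{"fn": "drive_tool", "kwargs": {"deltas": [{"dx":0,"dy":0.1,"dz":0.2,"wx":0,"wy":0,"wz":0.08,"claw":25},{"dx":0,"dy":0.2,"dz":0.4,"wx":0,"wy":0,"wz":0.15,"claw":25},{"dx":0,"dy":0.2,"dz":0.5,"wx":0,"wy":0,"wz":0.2,"claw":25},{"dx":0,"dy":0.2,"dz":0.5,"wx":0,"wy":0,"wz":0.24,"claw":25},{"dx":0,"dy":0.2,"dz":0.5,"wx":0,"wy":0,"wz":0.24,"claw":25}]}}

```text
t: 20.68
position: [0.4962, -0.1059, 0.1157]
eef_rot: [[0.546, 0.785, 0.292], [0.725, -0.618, 0.304], [0.419, 0.046, -0.907]]
force: [-10.3, -4.1, 11.0]
finger_gap: 0.0328
grip_force: 30.0
```

```bash
python3 - <<'E'
from h import *
s=env.state();print(s['force'],s['force']@A,s['wrist_torque'],np.array(s['wrist_torque'])@A,(s['position']-M)@A,s['joints'][5]);goto(M,Rtool(A,np.radians(136)))
E
```

```text
[-10.25647351  -4.06598028  11.0476743 ] 14.259865846664653 [-0.32715514  0.80864437  1.22627599] 0.9615987862779062 0.0038655383923106106 -0.23229092436237397
d [-1.3  0.6  3.9] w [-0.002  0.    -1.459]
```

{"fn": "drive_tool", "kwargs": {"deltas": [{"dx":0,"dy":0,"dz":-0.5,"wx":0,"wy":0,"wz":-0.03,"claw":25},{"dx":0,"dy":0,"dz":-0.5,"wx":0,"wy":0,"wz":-0.03,"claw":48},{"dx":0,"dy":0,"dz":-0.5,"wx":0,"wy":0,"wz":-0.03,"claw":48},{"dx":0,"dy":0,"dz":-0.5,"wx":0,"wy":0,"wz":-0.03,"claw":48},{"dx":0,"dy":0,"dz":-50,"wx":0,"wy":0,"wz":-0.03,"claw":55},{"dx":-50,"dy":0,"dz":-90,"wx":0,"wy":0,"wz":-0.03,"claw":55},{"dx":-60,"dy":0,"dz":-90,"wx":0,"wy":0,"wz":-0.03,"claw":55},{"dx":-60,"dy":0,"dz":-90,"wx":0,"wy":0,"wz":-0.03,"claw":55}]}}

```text
t: 21.68
position: [0.4368, -0.1763, 0.1705]
eef_rot: [[0.528, 0.797, 0.294], [0.739, -0.601, 0.305], [0.419, 0.056, -0.906]]
force: [0.8, -0.0, -0.5]
finger_gap: 0.0552
grip_force: 0.0
```

```bash
python3 - <<'E'
from h import *
c=cam('wrist');save(c,'w8.png',(180,60,400,230),3)
d=cloud(c)-M;R=Rtool(A,np.radians(136));h=d@A;X=d@R[:,0];Y=d@R[:,1];r=np.hypot(X,Y)
k=(r<.022)&(h>.012)&(h<.05);print(k.sum(),'ear top',65.5+1000*np.percentile(h[k],[50,75,90]))
e=k&(h>.016);q=np.stack([X[e],Y[e]],1)*1000;print(cv2.minAreaRect(q.astype(np.float32)))
T=(d[e]);n=np.linalg.svd(T-T.mean(0),full_matrices=False)[2][2];n*=np.sign(n[2]);print('tilt',np.arccos(n@A))
E
```

```text
502 ear top [83.96723399 84.41897018 84.83428109]
((0.23244380950927734, 0.7635631561279297), (17.665388107299805, 33.004432678222656), 78.93677520751953)
tilt 0.002092091551431491
```

View pics/w8.png

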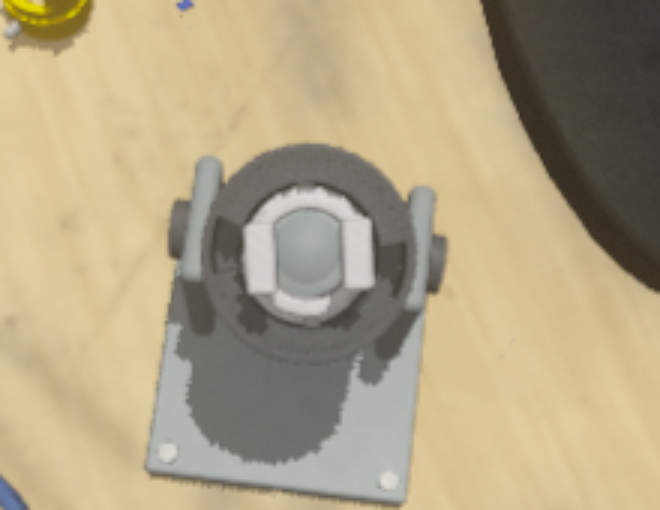

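The ring sits flat at about 79 degrees, with its underside at about 48 mm and the gripper clear, so I'll hand it in.

```bash
python3 -c "
from bench import sign_off
print(sign_off())"
```

```text
the job is handed in; nothing more can be done
None
```

The barrel is assembled and handed in, with no verdict returned: lens cell and spacer flat in the bore, and the ring turned to its stop (about 79°, underside about 48 mm by camera depth) and released at 21.7 s.

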